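Hang the ledge bracket on the slotted shop post

ROBOT

A 7-joint arm with a two-finger parallel gripper is mounted at the origin on the work surface. World frame = base frame: x ahead of the robot, y to its left, z up, the work surface at z = 0. Lengths are in m, angles in rad, forces in N, time in s.
With the tool pointing down it reaches from about 0.4 to 0.85 m from the base axis. Payload 10.4 kg.
Tool frame: the origin (TCP) lies midway between the tips of the shut fingers; the grasp point (between the pads) lies ctrl.grip_depth behind it (ctrl.grip_depth is the distance from the TCP to the grasp point, in m); z points along the fingers, x is the direction in which the jaws open and shut, and the axes are right-handed (so a half turn about z gives the same grasp; the last joint's range is limited). The gripper opens to 85 mm and grips with 20 to 120 N. Pads are 22 mm wide; open, the fingers measure 114 mm over their backs; the gripper's body (76 mm by 85 mm) begins 54 mm behind the grasp point. The pads swing forward as they close: fully open they stand 13 mm farther back than shut.
Start: joints at [1.222, 0.332, -0.065, 1.46, 0.022, 1.35, -0.088], TCP at [0.2, -0.592, 0.205] pointing down, gripper open.
Joint ranges: [-2.6, 2.6], [-0.5, 2.12], [-1.47, 1.34], [0.16, 2.42], [-1.27, 4.41], [0.06, 2.06], [-2.6, 2.6]. Speed limits (rad/s): [2.22, 2.22, 2.79, 2.79, 3.14, 3.14, 3.14].

INTERFACE

Orientations are given as a unit quaternion [w, x, y, z].
In Python, from rig import ctrl gives the robot as it stands. The module is installed in compiled form; this text tells all that it offers.
- The arm moves only by the tool servo_tool, never from a script. Its argument "motion" is a list of rows, each a list of 7 numbers: the turn, a rotation vector about the world's x, y, z in degrees, then the shift along the world's x, y, z in m, then the closure, from 0 (fully open) to 1 (shut). In form: [[rx, ry, rz, x, y, z, jaw], ...]. A call has 1 to 5 rows; each row shifts and turns the commanded pose from where the row before left it; what a row does not reach is not made up. A row lasts 1/10 s, in which the tool goes at most 50 mm and 8.59 degrees, less where a joint would pass 70% of its speed; a pose out of reach is approached as far as the arm can. A call is refused whole if a number of a shift passes 0.05 or a number of a turn 8.59, either way. A call with a gripper value outside its range is refused whole. The fingers move at their own pace and stop on an object; "newtons" is the grip in N (left out, the last holds). Time passes only in rows, so rows that do not move let the fingers close. It gives the time, the measured TCP pose, the force and the opening at its end, in the units of the state.
- ctrl.sense(): the state, without advancing time (a new reading comes with each control period).
- ctrl.read_camera(name): name is "scene" or "top" or "wrist"; returns a dict with "image" (420x560x3 uint8, red, green, blue), "fx", "fy", "cx", "cy" (pixels), "R" (3x3) and "t" (3): a world point X has camera coordinates R X + t; the wrist camera has in their place "mount" (4x4, takes a point from camera to tool coordinates, whose origin is the TCP and whose axes are the tool frame's). Camera axes: x right, y down, z forward; pixel columns grow to the right and rows downward; lengths in m; the calibration is good to about 2 mm. A picture is of the moment at which its call begins: read the wrist's pose just before it. There is no depth.
- ctrl.close_job(): hands the job in, once; it reports no verdict.
Trained networks look in a picture, given as the dict that the camera call returned (one of the last four; its "shot" number tells which), for a name from the list of things; names that differ only in an ending like _2 or _b are one class to them, and where a whole thing is asked for, a point or a joint stands for the part that bears it (a point fixed in the world has none). Each returns a list of dicts, best first, with "confidence" (0 to 1); they miss things now and then, are a little off and sometimes report something else, mostly with a low value. They report only what shows in the picture. A call takes as long as a camera call. They do not tell look-alikes from the thing itself.
- ctrl.outline_of(picture, thing): "pixels" (420x560 bool, what is visible of it) and "point" ([row, column] in pixels, amid what is visible of it).
The state is a dict: "t": time; "q": joint angles; "joint_velocities": joint speeds; "joint_efforts": joint torques, N m; "tool_pos": TCP position; "ee_rot": TCP orientation; "contact_force": force on the tool from outside, world axes, zero at the start; "torque": the same for the moment, N m; "gripper_width": opening from 0.0 (shut) to 1.0 (fully open).
Only numpy, scipy, OpenCV 4.12 (cv2) and the standard library are available. Lean on these libraries where they do the work, as an engineer would, in place of code of your own. Each camera call takes 0.05 s, during which the arm holds its last target. There are 200 camera calls.

TASK

Hang the loose ledge bracket on the empty slotted post, like the one already hanging on the neighbouring post: put both claws into the two slots, then press it down until it drops past the spring catch and sits fully home, level and flush, and let go. The slotted strip of each post is set at its own height, so feel for the slots, and be gentle: never force the bracket against the post (a push of 2 kg is plenty). Leave the neighbouring post, the jars and the tub alone.

Things in the scene. Friction and masses are not known exactly. Their poses are not given: they have to be found in the camera images.
- bracket_grip (a point): Loose bare steel bracket, about 0.28 kg, standing on its ledge. Point in its upright web (plate 8 mm thick in y, gripped across y from above), 45 mm before the web's straight rear edge, 95 mm above the underside, 15 mm below the plain top edge. x to the claws (rear), y across, z up. Web here: 85 mm long, 60 to 110 mm up. Ledge below: 110 long, 64 wide, 5 thick.
- bracket_claw (a point): On the bracket's rear edge at the upper claw's neck underside, 102 mm above the bracket's underside. Two claws, 8 mm thick in y; the lower one is 80 mm below. Each: neck 8 mm tall, 5.5 mm long to +x, then a hook 6 mm long (11.5 in all), from the neck's top to 19 mm below its underside. Between them (60 mm up) a round nib, radius 4 mm, stands out of the rear edge.
- bracket_press (a point): Point on the bracket's top edge (8 mm wide), 18 mm in front of its rear edge, 110 mm above its underside: the best place to press it down, as a push far from the post makes the claws bind.
- post: Empty slotted post, cream steel channel 46 mm wide, 190 mm high, fixed. Origin on the counter under the slotted front face; face plane is x = 0; x points into the post (the way the claws go in), y across, z up. Foot plate reaches 10 mm before the face. Seated bracket: bracket_grip at x -45, y 0 and z 133 mm PLUS the strip's unknown 1 to 14 mm (see slot_high); underside 95 mm lower.
- slot_high (a point): Centre of the upper slot's mouth (13 mm wide, 29 mm tall, in a face strip 4 mm thick) IF the strip were at its lowest, 154.5 mm up. The strip with slots and catch is set 1 TO 14 MM HIGHER than that, differing each time and fixed: find it by feel. The claws enter with the bracket 20 mm (1 either way) above its seated height; bracket_claw is then 5.5 mm above the true slot centre.
- slot_low (a point): Centre of the lower slot's mouth if the strip were at its lowest, 74.5 mm up; same size, and really the same 1 to 14 mm higher.
- catch_window (a point): Centre of the window between the slots if the strip were at its lowest (really 1 to 14 mm higher). In it a spring roller. With the bracket pushed flush on the face it goes down 20 mm: the first 2 mm or so free, then the nib meets the roller, which takes roughly 8 to 20 N downward to pass; past it the bracket snaps down until the necks rest on the slots' lower edges.
- neighbour: The neighbouring, identical fixed post with an identical bracket already hanging on it (seated, underside 45 mm up; its strip's height tells nothing about the other). Origin and axes as for the empty post. Which of the two posts stands left or right changes. Leave it alone.
- jar_a_mid (a point): Bystander: a closed spice jar, 66 mm in diameter, 102 mm tall; point 50 mm up its axis.
- jar_b_mid (a point): Bystander: a second such jar; point 50 mm up its axis.
- tub_mid (a point): Bystander: an open grey scoop tub, 100 mm in diameter, 100 mm tall; point 50 mm up its axis.
Things that resemble listed ones, but are neither listed nor needed, are in the scene too. Several things look just like the part that bears bracket_grip: the one meant starts farthest from the robot's base.

How it is judged:
On the way:
1. both claws are in the slots, the bracket's rear edge at the post's face, not yet pressed down (x of bracket_grip in the frame of post above -0.0485 m and y of bracket_grip in the frame of post between -0.004 and 0.004 m and z of bracket_grip in the frame of post between 0.1485 and 0.1715 m), for 0.05 s.
At the end, for the whole second after the job is handed in: The bracket hangs on the empty post with both claws down in the slots: bracket_grip 45 mm in front of the face within 3.5 mm, centred within 4 mm, 132.5 to 147.8 mm up (past the catch, whatever the strip's height), level within 0.05 rad, square within 0.08 rad, at rest and released (x of bracket_grip in the frame of post between -0.0485 and -0.0415 m and y of bracket_grip in the frame of post between -0.004 and 0.004 m and z of bracket_grip in the frame of post between 0.1325 and 0.1478 m and angle between bracket_grip's own z axis and vertical below 0.05 rad and angle between the x axis of bracket_grip and the x axis of post, either way round below 0.08 rad and linear speed of bracket below 0.01 m/s); the robot touches nothing.
It fails at once if the bracket is forced against the post (over 45 N) (contact force between bracket and post above 45 N).
It fails at once if the neighbouring post or its bracket is bumped (over 5 N) (contact force between any of bracket, the arm, the fingers and neighbour above 5 N).
It fails at once if a jar or the tub is moved more than 20 mm (distance of any of jar_a_mid, jar_b_mid, tub_mid from where it was at the start of the episode above 0.02 m).
It also fails if it takes over 72 s, if anything falls off the work surface, if the arm or the gripper's body presses on something with over 40 N, if the wrist force passes 120 N, or if a joint passes its speed limit or range.

## Working session

There is one attempt and no reset: what is moved stays moved. The work goes in short steps, Python scripts to look and compute and a tool call to move; the robot and the scene stay as the last step left them, time stands still between calls to the robot, and variables do not carry over. Pictures are saved under pics/ and viewed, about 8 in all and at most 12, crops included, and the job is handed in when it is done.

Besides the shell and the picture viewer there is one more tool, called after "Emit:" as name([rows], argument=value, ...), one row to a line, values as JSON. servo_tool: Moves the arm, as the interface text tells. Its arguments: {"type":"object","properties":{"motion":{"type":"array","items":{"type":"array","items":{"type":"number"}}},"newtons":{"type":"number"}},"required":["motion"]}

```bash
mkdir -p pics; cat > h.py <<'E'
from rig import ctrl
import numpy as np, cv2
def save(p,n): cv2.imwrite('pics/'+n+'.png',cv2.cvtColor(p['image'],cv2.COLOR_RGB2BGR))
def ray(p,px):  # px=[row,col]
    d=np.array([(px[1]-p['cx'])/p['fx'],(px[0]-p['cy'])/p['fy'],1.]); R=np.array(p['R']);t=np.array(p['t'])
    return -R.T@t, R.T@d
def atz(p,px,z):
    c,d=ray(p,px); return c+d*(z-c[2])/d[2]
def proj(p,X):
    c=np.array(p['R'])@X+p['t']; return [p['fy']*c[1]/c[2]+p['cy'],p['fx']*c[0]/c[2]+p['cx']]
E
python3 - <<'E'
from h import *
s=ctrl.sense(); print(s['t'],s['tool_pos'],s['ee_rot'],s['contact_force'],ctrl.grip_depth)
for n in('top','scene'):
    p=ctrl.read_camera(n); save(p,n+'0')
    print(n,p['fx'],p['cx'],p['cy'],np.round(p['R'],3).tolist(),p['t'])
    for k in('bracket_grip','post','neighbour','jar_a_mid','tub_mid'):
        for o in ctrl.outline_of(p,k):
            r,c=np.where(o['pixels']); print(k,round(o['confidence'],2),np.round(o['point']),len(r),r.min(),r.max(),c.min(),c.max(),np.round(atz(p,o['point'],.1),3))
E
```

```text
0.0 [ 0.19992913 -0.59174716  0.20403145] [-3.64331975e-04  8.12451621e-01 -5.83028216e-01 -5.74409380e-04] [ 0.1746013  -0.18142155  0.32317338] 0.0187
top 494.46098082879564 280.5693535984202 216.063592154215 [[0.006, -1.0, -0.005], [-0.98, -0.005, -0.2], [0.2, 0.006, -0.98]] [-0.00789264  0.5034424   1.37692979]
bracket_grip 0.93 [293. 349.] 945 277 309 327 370 [ 0.282 -0.191  0.1  ]
bracket_grip 0.86 [230. 350.] 844 205 253 335 364 [ 0.455 -0.198  0.1  ]
bracket_grip 0.72 [261. 295.] 842 248 273 275 318 [ 0.368 -0.045  0.1  ]
post 0.57 [181. 190.] 955 164 198 169 207 [0.593 0.252 0.1  ]
neighbour 0.68 [192. 267.] 1650 163 227 250 284 [0.563 0.033 0.1  ]
jar_a_mid 0.65 [162. 350.] 554 144 172 337 361 [ 0.652 -0.203  0.1  ]
tub_mid 0.9 [183. 121.] 1231 163 201 98 139 [0.586 0.446 0.1  ]
scene 414.31181117586624 280.66891987558756 213.573914366458 [[0.849, 0.528, 0.006], [0.35, -0.555, -0.754], [-0.395, 0.643, -0.657]] [-0.42176506 -0.09909224  1.40845829]
bracket_grip 0.96 [247. 178.] 1096 210 270 159 196 [ 0.344 -0.249  0.1  ]
bracket_grip 0.87 [228. 239.] 898 201 247 223 256 [ 0.432 -0.109  0.1  ]
bracket_grip 0.62 [276. 226.] 1209 247 301 205 248 [ 0.505 -0.259  0.1  ]
post 0.96 [183. 357.] 1214 147 214 337 369 [0.618 0.24  0.1  ]
post 0.39 [160. 375.] 892 141 179 364 393 [0.617 0.388 0.1  ]
neighbour 0.68 [219. 315.] 2533 187 261 278 338 [0.587 0.031 0.1  ]
jar_a_mid 0.62 [304. 298.] 1162 282 329 286 314 [ 0.69  -0.238  0.1  ]
tub_mid 0.57 [156. 374.] 849 141 178 364 392 [0.606 0.409 0.1  ]
```

```bash
python3 - <<'E'
import cv2
a=cv2.imread('pics/top0.png')[120:330,80:400]; cv2.imwrite('pics/top0c.png',cv2.resize(a,None,fx=2.5,fy=2.5,interpolation=cv2.INTER_CUBIC))
a=cv2.imread('pics/scene0.png')[130:340,140:410]; cv2.imwrite('pics/scene0c.png',cv2.resize(a,None,fx=2.8,fy=2.8,interpolation=cv2.INTER_CUBIC))
E
```

```text
(no output)
```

View pics/top0c.png

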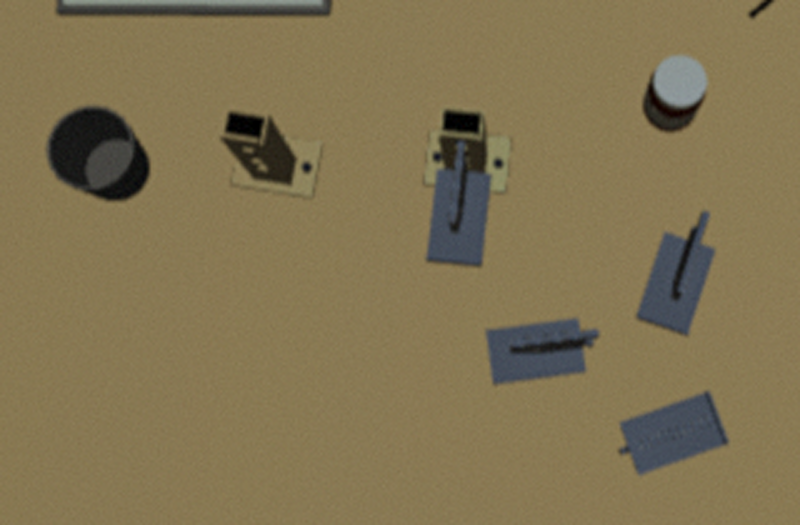

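View pics/scene0c.png

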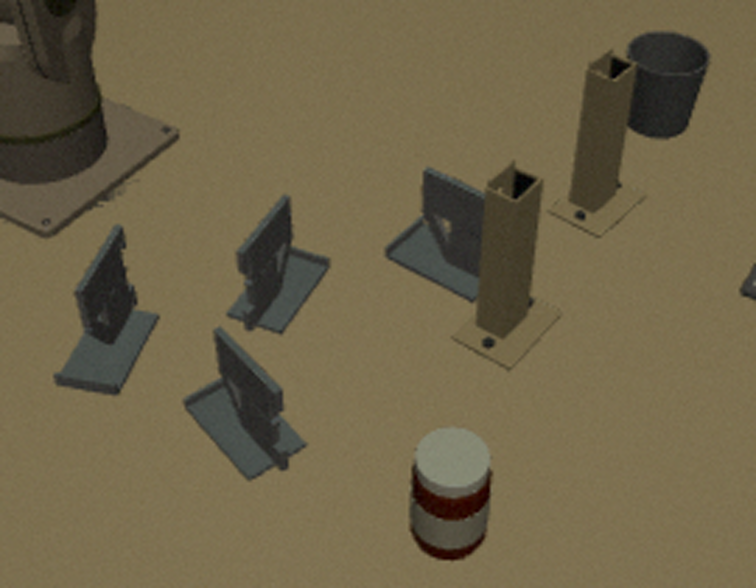

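The farthest look-alike is the bracket at about (0.455, -0.198), top crop (675,270), with its claws facing away from the robot. The empty post is at the crop's left, (260,150), and the neighbour at (460,150). I'm moving above the bracket for a near look.

Emit:
servo_tool([
  [0,0,-7.5,0.01,0.03,0.03,0],
  [0,0,-7.5,0.025,0.04,0.03,0],
  [0,0,-7.5,0.025,0.04,0.03,0],
  [0,0,-7.5,0.025,0.04,0,0],
  [0,0,-7.5,0.025,0.04,0,0],
])

```text
t: 1.1
tool_pos: [0.3057, -0.4093, 0.2896]
ee_rot: [-0.0, -0.58, 0.815, -0.001]
contact_force: [1.1, 0.1, 0.2]
gripper_width: 1.002
```

Emit:
servo_tool([
  [0,0,0,0.027,0.04,0,0],
  [0,0,0,0.027,0.04,0,0],
  [0,0,0,0.027,0.04,0,0],
  [0,0,0,0.027,0.04,0,0],
  [0,0,0,0.027,0.04,0,0],
])

```text
t: 1.6
tool_pos: [0.4405, -0.2088, 0.2889]
ee_rot: [0.0, -0.582, 0.813, -0.001]
contact_force: [0.7, -0.5, -0.5]
gripper_width: 0.993
```

Emit:
servo_tool([
  [0,0,0,0,0,0,0],
  [0,0,0,0,0,0,0],
  [0,0,0,0,0,0,0],
])

```text
t: 1.9
tool_pos: [0.4392, -0.2117, 0.2885]
ee_rot: [-0.0, -0.581, 0.814, -0.0]
contact_force: [-0.9, 0.1, 0.8]
gripper_width: 1.0
```

```bash
cat >> h.py <<'E'
from scipy.spatial.transform import Rotation as Ro
def wrist():
    s=ctrl.sense(); p=ctrl.read_camera('wrist'); q=s['ee_rot']
    T=np.eye(4); T[:3,:3]=Ro.from_quat([q[1],q[2],q[3],q[0]]).as_matrix(); T[:3,3]=s['tool_pos']
    W=T@np.array(p['mount']); p['R']=W[:3,:3].T; p['t']=-W[:3,:3].T@W[:3,3]; p['T']=T
    return p
def ang(T): return np.degrees(np.arctan2(T[1,0],T[0,0]))
E
python3 - <<'E'
from h import *
p=wrist(); save(p,'w1'); print(p['T'].round(4).tolist(),ang(p['T'])); print(np.round(p['mount'],3).tolist(),p['fx'])
for o in ctrl.outline_of(p,'bracket_grip'):
    r,c=np.where(o['pixels']); print(o['confidence'],o['point'],len(r),r.min(),r.max(),c.min(),c.max())
s=ctrl.sense();print(s['t'],s['contact_force'])
E
```

```text
[[-0.3244, -0.9459, -0.0003, 0.4392], [-0.9459, 0.3244, -0.0004, -0.2117], [0.0005, 0.0001, -1.0, 0.2885], [0.0, 0.0, 0.0, 1.0]] -108.92742457620768
[[1.0, 0.0, -0.0, 0.0], [-0.0, 0.96, 0.28, -0.07], [0.0, -0.28, 0.96, -0.169], [0.0, 0.0, 0.0, 1.0]] 302.00061855491856
0.89 [156.1, 271.0] 3386 108 196 251 294
0.89 [276.3, 302.3] 3770 228 325 267 343
0.58 [241.4, 193.1] 2907 208 273 150 231
2.0 [ 0.23473384  0.66672938 -0.6055823 ]
```

View pics/w1.png

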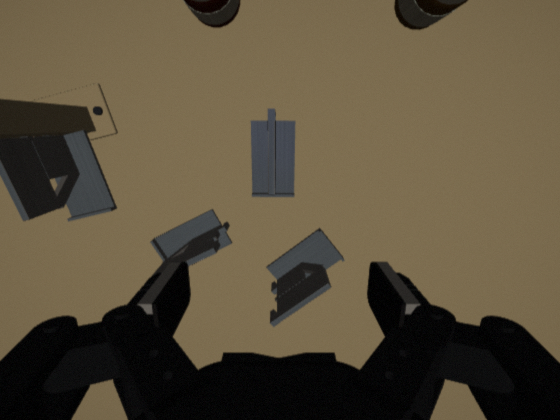

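The picture shows the target bracket at rows 108–196, columns 251–294. It's nearly aligned with the tool, claws up at row 108. The brackets at the lower left and lower middle are decoys. Next I compute its pose, checking it against the top and scene cameras.

```bash
python3 - <<'E'
from h import *
p=wrist(); T=p['T']
o=min(ctrl.outline_of(p,'bracket_grip'),key=lambda o:abs(o['point'][0]-156)); m=o['pixels']
g=cv2.cvtColor(p['image'],cv2.COLOR_RGB2GRAY)
for r in range(104,200,6):
    c=np.where(m[r])[0]; print(r,(c.min(),c.max()) if len(c) else None, g[r,246:300:2].tolist())
print('claw tip',atz(p,[108,271.5],.11),'front lip',atz(p,[196,272.5],.005),'ledge rear',atz(p,[121,273],.005))
for c in(251,294.5): print(atz(p,[125,c],.005),atz(p,[190,c],.005))
cv2.imwrite('pics/w1c.png',cv2.cvtColor(cv2.resize(p['image'][95:205,235:310],None,fx=5,fy=5,interpolation=cv2.INTER_CUBIC),cv2.COLOR_RGB2BGR))
E
```

```text
104 None [111, 110, 111, 111, 112, 110, 111, 112, 114, 109, 110, 110, 111, 110, 111, 111, 109, 111, 110, 112, 110, 110, 112, 110, 111, 111, 110]
110 (np.int64(268), np.int64(274)) [110, 109, 112, 111, 110, 112, 110, 108, 109, 110, 107, 73, 74, 73, 70, 111, 110, 111, 112, 112, 112, 109, 110, 110, 110, 111, 110]
116 (np.int64(268), np.int64(275)) [113, 113, 112, 111, 112, 109, 112, 110, 108, 111, 109, 73, 72, 71, 65, 108, 111, 110, 112, 111, 111, 110, 109, 111, 112, 109, 112]
122 (np.int64(251), np.int64(294)) [112, 111, 100, 77, 73, 71, 74, 73, 74, 72, 71, 69, 72, 72, 55, 69, 78, 70, 74, 72, 74, 67, 72, 71, 78, 109, 111]
128 (np.int64(251), np.int64(295)) [109, 111, 98, 76, 72, 74, 73, 75, 75, 71, 69, 70, 68, 72, 54, 68, 74, 73, 73, 70, 72, 73, 71, 73, 77, 110, 110]
134 (np.int64(251), np.int64(295)) [110, 113, 104, 74, 72, 74, 72, 72, 73, 74, 69, 69, 69, 71, 53, 71, 74, 72, 78, 72, 74, 72, 72, 69, 80, 111, 110]
140 (np.int64(251), np.int64(295)) [112, 112, 107, 71, 73, 74, 68, 74, 74, 73, 71, 67, 71, 71, 54, 70, 72, 74, 74, 71, 75, 74, 73, 68, 78, 112, 112]
146 (np.int64(251), np.int
[... 912 characters left out ...]
1, 114, 72, 71, 73, 72, 69, 67, 70, 69, 71, 71, 70, 69, 70, 69, 68, 74, 71, 70, 68, 71, 70, 101, 114, 112]
188 (np.int64(252), np.int64(293)) [113, 110, 113, 79, 70, 70, 70, 70, 69, 70, 71, 70, 68, 70, 69, 69, 68, 69, 72, 69, 73, 69, 70, 71, 99, 112, 112]
194 (np.int64(252), np.int64(293)) [112, 111, 112, 65, 57, 60, 55, 59, 59, 58, 60, 61, 57, 62, 60, 58, 56, 58, 60, 60, 59, 57, 57, 58, 94, 113, 114]
claw tip [ 0.52344274 -0.23319252  0.11      ] front lip [ 0.40768656 -0.19175418  0.005     ] ledge rear [ 0.51154479 -0.22883815  0.005     ]
[ 0.51662564 -0.1970988   0.005     ] [ 0.42722326 -0.16381444  0.005     ]
[ 0.49629602 -0.25626432  0.005     ] [ 0.40564434 -0.22662076  0.005     ]
```

View pics/w1c.png

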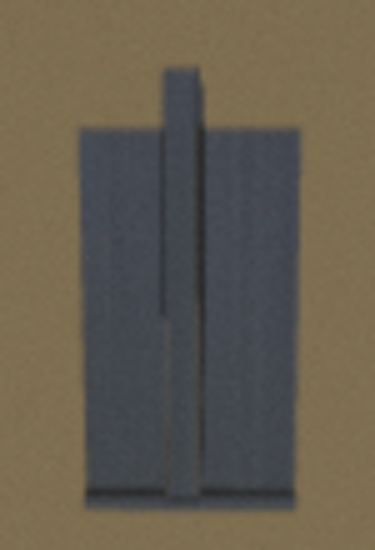

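Emit:
servo_tool([
  [0,0,0,0.031,-0.003,-0.03,0],
  [0,0,0,0,0,-0.05,0],
  [0,0,0,0,0,-0.04,0],
  [0,0,0,0,0,0,0],
  [0,0,0,0,0,0,0],
])

```text
t: 2.6
tool_pos: [0.4708, -0.214, 0.1695]
ee_rot: [-0.0, -0.582, 0.813, 0.0]
contact_force: [0.1, -0.6, 0.7]
gripper_width: 0.998
```

```bash
python3 - <<'E'
from h import *
p=wrist(); save(p,'w2'); T=p['T'];print(T.round(4).tolist(),ctrl.sense()['contact_force'])
for X in([.470,-.2145,.11],[.5126,-.2294,.11],[.5234,-.2332,.11]): print(np.round(proj(p,np.array(X)),1))
E
```

```text
[[-0.3235, -0.9462, -0.0001, 0.4708], [-0.9462, 0.3235, 0.0001, -0.214], [-0.0, 0.0001, -1.0, 0.1695], [0.0, 0.0, 0.0, 1.0]] [-0.46027086 -0.14522755 -0.65266265]
[217.1 279. ]
[159.5 279.5]
[143.9 279.6]
```

View pics/w2.png

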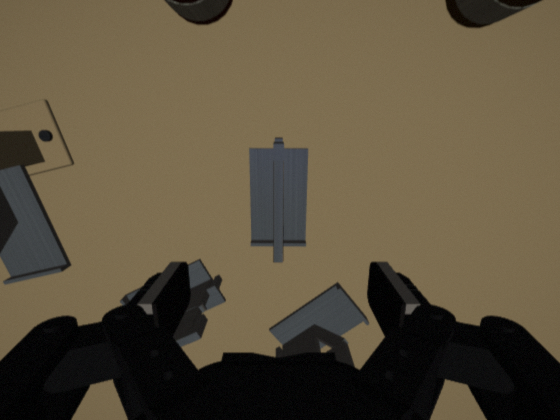

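The web sits at column 278.5, as predicted, and the step at about row 143 matches the upper claw tip. I'm descending and gripping.

Emit:
servo_tool([
  [0,0,0,0,0,-0.04,0],
  [0,0,0,0,0,-0.03,0],
  [0,0,0,0,0,-0.023,0],
  [0,0,0,0,0,0,0],
  [0,0,0,0,0,0,0.5],
], newtons=60)

```text
t: 3.15
tool_pos: [0.4722, -0.2143, 0.0779]
ee_rot: [0.001, -0.582, 0.813, -0.001]
contact_force: [0.5, -0.2, -0.3]
gripper_width: 0.858
```

Emit:
servo_tool([
  [0,0,0,0,0,0,1],
  [0,0,0,0,0,0,1],
  [0,0,0,0,0,0,1],
  [0,0,0,0,0,0,1],
  [0,0,0,0,0,0,1],
])

```text
t: 3.65
tool_pos: [0.471, -0.2138, 0.0761]
ee_rot: [0.0, -0.582, 0.813, -0.0]
contact_force: [-0.8, 0.9, 5.2]
gripper_width: 0.065
```

Emit:
servo_tool([
  [0,0,0,0,0,0,1],
  [0,0,0,0,0,0,1],
  [0,0,0,0,0,0,1],
])

```text
t: 3.95
tool_pos: [0.471, -0.2138, 0.0761]
ee_rot: [0.0, -0.582, 0.813, -0.0]
contact_force: [-2.2, -0.7, 6.6]
gripper_width: 0.064
```

Emit:
servo_tool([
  [0,0,0,0,0,0.02,1],
  [0,0,0,0,0,0.04,1],
  [0,0,0,0,0,0.05,1],
  [0,0,0,0,0,0.05,1],
  [0,0,0,0,0,0.05,1],
])

```text
t: 4.45
tool_pos: [0.4701, -0.2132, 0.2871]
ee_rot: [-0.0, -0.582, 0.813, 0.0]
contact_force: [2.3, -0.6, -4.5]
gripper_width: 0.069
```

Emit:
servo_tool([
  [0,0,0,-0.01,0.01,0.04,1],
  [0,0,0,-0.01,0.02,0.02,1],
  [0,0,0,-0.01,0.04,0,1],
  [0,0,0,-0.01,0.045,0,1],
  [0,0,0,-0.01,0.045,0,1],
])

```text
t: 4.95
tool_pos: [0.4199, -0.052, 0.3451]
ee_rot: [-0.0, -0.582, 0.813, 0.0]
contact_force: [1.3, 0.3, -1.6]
gripper_width: 0.066
```

Emit:
servo_tool([
  [0,0,2,0,0.045,0,1],
  [0,0,2,0,0.045,0,1],
  [0,0,2,0,0.045,0,1],
  [0,0,2,0,0.045,0,1],
  [0,0,2,0,0.045,0,1],
])

```text
t: 5.45
tool_pos: [0.4201, 0.1732, 0.3453]
ee_rot: [-0.0, -0.651, 0.759, -0.0]
contact_force: [1.9, 0.0, -2.9]
gripper_width: 0.063
```

Emit:
servo_tool([
  [0,0,0,0,0.03,0,1],
  [0,0,0,0,0.02,0,1],
  [0,0,0,0,0,0,1],
  [0,0,0,0,0,0,1],
  [0,0,0,0,0,0,1],
])

```text
t: 5.95
tool_pos: [0.421, 0.2203, 0.3452]
ee_rot: [-0.0, -0.65, 0.76, -0.0]
contact_force: [-0.3, -0.5, -3.0]
gripper_width: 0.065
```

```bash
python3 - <<'E'
from h import *
p=wrist(); save(p,'w3'); T=p['T'];print(T.round(4).tolist(),ang(T)+90,ctrl.sense()['contact_force'],ctrl.sense()['t'])
for k in('post','neighbour','bracket_grip'):
  for o in ctrl.outline_of(p,k):
    r,c=np.where(o['pixels']); print(k,round(o['confidence'],2),np.round(o['point']),len(r),r.min(),r.max(),c.min(),c.max())
q=ctrl.read_camera('top'); save(q,'top3'); 
for X in((194,172.8),(198.8,205.2),(177.2,208.8)): print(atz(q,X,.003))
E
```

```text
[[-0.155, -0.9879, -0.0004, 0.421], [-0.9879, 0.155, -0.0007, 0.2203], [0.0008, 0.0003, -1.0, 0.3452], [0.0, 0.0, 0.0, 1.0]] -8.918811281274728 [ 0.12262856 -0.27855088 -2.32188118] 6.0
post 0.97 [ 41. 218.] 5193 0 78 174 262
neighbour 0.57 [ 44. 389.] 7995 0 118 346 450
neighbour 0.51 [208. 276.] 8606 144 338 239 318
bracket_grip 0.67 [211. 280.] 8760 143 338 239 319
bracket_grip 0.62 [167. 451.] 3579 139 194 402 526
[0.57961734 0.32061785 0.003     ]
[0.56517834 0.22224343 0.003     ]
[0.63264986 0.21374829 0.003     ]
```

View pics/w3.png

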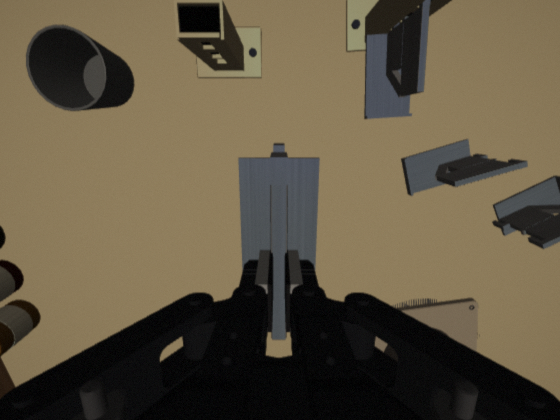

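The wrist view shows the empty post's foot plate front edge at row 77, columns 197–261, nearly parallel to the tool. The held bracket is straight at column 279. I'm measuring the post from the foot plate and the top edge.

```bash
python3 - <<'E'
from h import *
p=wrist(); T=p['T']
cv2.imwrite('pics/w3c.png',cv2.cvtColor(cv2.resize(p['image'][0:90,165:275],None,fx=7,fy=6,interpolation=cv2.INTER_CUBIC),cv2.COLOR_RGB2BGR))
for px,z in(((77.5,197),.003),((77.5,262),.003),((27,261),.003),((40.5,180.5),.19),((38,219),.19),((40,220),.19),((2,177),.19),((1,222),.19)): print(px,z,atz(p,px,z).round(4))
# held bracket checks
print('claw tip',atz(p,(143.5,279),.3452+.0187+.015).round(4))
E
```

```text
(77.5, 197) 0.003 [0.5785 0.3247 0.003 ]
(77.5, 262) 0.003 [0.5629 0.2245 0.003 ]
(27, 261) 0.003 [0.6317 0.2142 0.003 ]
(40.5, 180.5) 0.19 [0.5806 0.2908 0.19  ]
(38, 219) 0.19 [0.577  0.2539 0.19  ]
(40, 220) 0.19 [0.5752 0.2533 0.19  ]
(2, 177) 0.19 [0.6123 0.2863 0.19  ]
(1, 222) 0.19 [0.6066 0.2448 0.19  ]
claw tip [0.4821 0.2109 0.3789]
```

View pics/w3c.png

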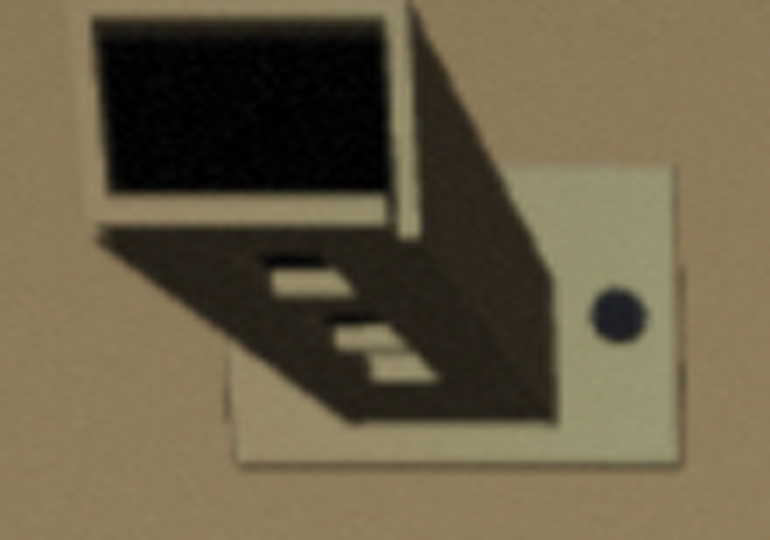

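```bash
python3 - <<'E'
from h import *
p=wrist(); T=p['T']
a=atz(p,(77.5,198.9),.003);b=atz(p,(77.1,262.4),.003);u=(a-b)/np.linalg.norm(a-b);n=np.array([u[1],-u[0],0])
print('plate w',np.linalg.norm(a-b),'heading',np.degrees(np.arctan2(n[1],n[0])),'origin from plate',(a+b)/2+.01*n)
a=atz(p,(70.2,215),.003);b=atz(p,(70.2,244.3),.003);print('bottom',(a+b)/2,np.linalg.norm(a-b))
for r in(37,38.5,40):
  a=atz(p,(r,178.8),.19);b=atz(p,(r,225),.19);print('top',r,(a+b)/2,np.linalg.norm(a-b))
q=ctrl.read_camera('top')
o=ctrl.outline_of(q,'post');print([ (x['confidence'],x['point']) for x in o])
cv2.imwrite('pics/t3c.png',cv2.cvtColor(cv2.resize(q['image'][150:210,160:220],None,fx=9,fy=9,interpolation=cv2.INTER_CUBIC),cv2.COLOR_RGB2BGR))
E
```

```text
plate w 0.0990969608659198 heading -8.536683807854104 origin from plate [0.58053267 0.27152178 0.003     ]
bottom [0.58084054 0.27252094 0.003     ] 0.04543708439629798
top 37 [0.58031094 0.27009528 0.19      ] 0.04418606096973324
top 38.5 [0.57906016 0.27038226 0.19      ] 0.04424085090565647
top 40 [0.57780628 0.27066995 0.19      ] 0.044295776887404895
[(0.65, [180.5, 189.7])]
```

View pics/t3c.png

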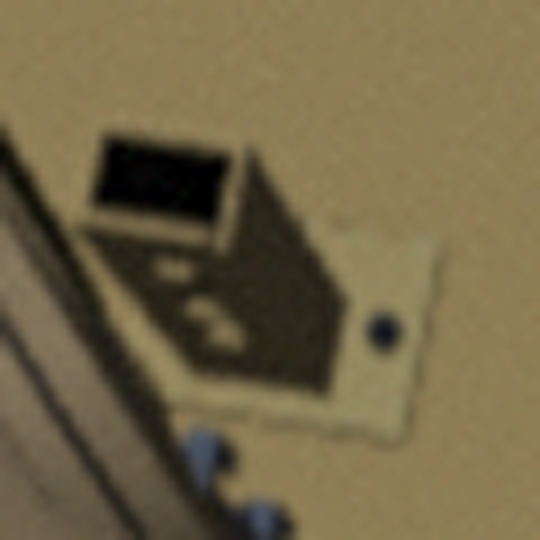

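```bash
python3 - <<'E'
from h import *
p=wrist()
O=np.array([.5803,.2713,0]);n=np.array([np.cos(np.radians(-8.5)),np.sin(np.radians(-8.5)),0]);y=np.array([-n[1],n[0],0])
def face(px):
    c,d=ray(p,px);k=((O-c)@n)/(d@n);X=c+k*d;return round(1000*((X-O)@y),1),round(1000*X[2],1)
for nm,c,r in(('up top',285,258),('up bot',313,298),('win top',360,318),('win bot',375,350),('low top',390,354),('low bot',405,383),('post top',250,225),('bottom',450,421)): print(nm,face((r/6-.5,165+c/7-.5)))
# predicted rows for s
for z in(.169,.140,.089,.060):
  for s in(1,7,14):
    print(z,s,[round(6*(proj(p,O+np.array([0,0,z+s/1000]))[0]+.5)),round(7*(proj(p,O+np.array([0,0,z+s/1000]))[1]-164.5))])
E
```

```text
up top (np.float64(0.8), np.float64(169.6))
up bot (np.float64(3.0), np.float64(141.0))
win top (np.float64(-1.2), np.float64(124.5))
win bot (np.float64(2.0), np.float64(95.0))
low top (np.float64(0.1), np.float64(90.9))
low bot (np.float64(3.0), np.float64(59.1))
post top (np.float64(0.8), np.float64(189.9))
bottom (np.float64(2.2), np.float64(8.6))
0.169 1 [257, 290]
0.169 7 [248, 280]
0.169 14 [237, 268]
0.14 1 [298, 332]
0.14 7 [290, 324]
0.14 14 [281, 314]
0.089 1 [355, 391]
0.089 7 [349, 385]
0.089 14 [342, 378]
0.06 1 [381, 419]
0.06 7 [376, 413]
0.06 14 [370, 407]
```

Emit:
servo_tool([
  [0,0,0.4,0.02,0.02,0,1],
  [0,0,0,0.03,0.023,0,1],
  [0,0,0,0.03,0.02,-0.02,1],
  [0,0,0,0,0,-0.05,1],
  [0,0,0,0,0,-0.05,1],
])

```text
t: 6.95
tool_pos: [0.5013, 0.2856, 0.2236]
ee_rot: [0.0, -0.653, 0.757, 0.001]
contact_force: [0.8, 0.1, -3.3]
gripper_width: 0.068
```

Emit:
servo_tool([
  [0,0,0,0,0,-0.04,1],
  [0,0,0,0,0,-0.03,1],
  [0,0,0,0,0,0,1],
  [0,0,0,0,0,0,1],
  [0,0,0,0,0,0,1],
])

```text
t: 7.45
tool_pos: [0.5018, 0.2853, 0.1578]
ee_rot: [0.001, -0.653, 0.757, -0.0]
contact_force: [-0.4, 1.6, -2.3]
gripper_width: 0.065
```

The image puts the strip near its low end, about 1–3 mm. I start feeling there.

Emit:
servo_tool([
  [0,0,0,0,-0.002,-0.022,1],
  [0,0,0,0.012,-0.0018,0,1],
  [0,0,0,0,0,0,1],
  [0,0,0,0,0,0,1],
])

```text
t: 7.85
tool_pos: [0.5138, 0.281, 0.1349]
ee_rot: [0.001, -0.653, 0.757, -0.0]
contact_force: [-0.1, 0.8, -3.5]
gripper_width: 0.068
```

```bash
cat >> h.py <<'E'
def st():
    s=ctrl.sense(); q=s['ee_rot']; R=Ro.from_quat([q[1],q[2],q[3],q[0]]).as_matrix()
    a=np.radians(-8.5); n=np.array([np.cos(a),np.sin(a)]); y=np.array([-n[1],n[0]]); d=np.array(s['tool_pos'][:2])-[.5802,.2713]; f=s['contact_force']
    print('t',s['t'],'grip x,y,z mm',(1000*d@n).round(1),(1000*d@y).round(1),round(1000*s['tool_pos'][2]+18.9,1),'F n,y,z',(f[:2]@n).round(1),(f[:2]@y).round(1),f[2].round(1),'heading',np.degrees(np.arctan2(R[1,0],R[0,0])).round(2)+90,'zaxis',R[:,2].round(4),'tau',np.round(s['torque'],2))
E
python3 - <<'E'
from h import *
st(); p=wrist(); save(p,'w4')
cv2.imwrite('pics/w4c.png',cv2.cvtColor(cv2.resize(p['image'][0:260,140:420],None,fx=2.5,fy=2.3,interpolation=cv2.INTER_CUBIC),cv2.COLOR_RGB2BGR))
E
```

```text
t 7.85 grip x,y,z mm -67.1 -0.2 153.8 F n,y,z -0.2 0.8 -3.5 heading -8.480000000000004 zaxis [ 0.0014  0.0011 -1.    ] tau [0.04 0.02 0.06]
```

View pics/w4c.png

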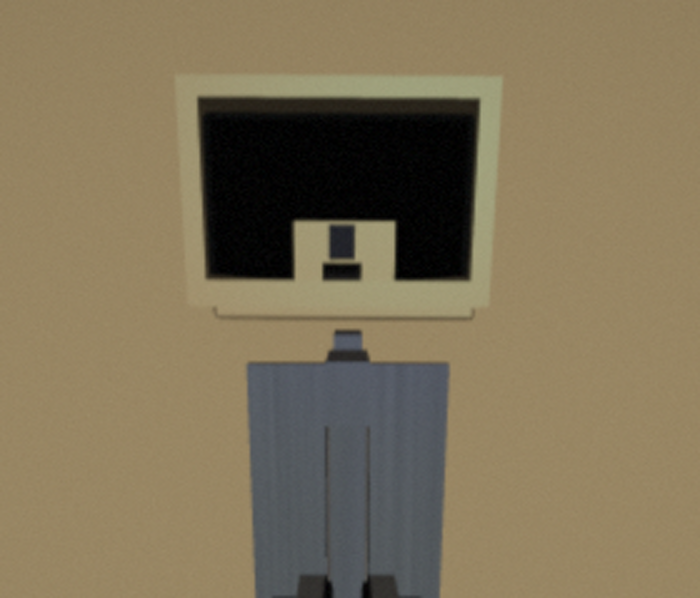

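The near view shows the post's centre at crop column ~340–345 against the claw at 348. The bracket needs to go about 1.4 mm to +y. I'm correcting that and approaching at entry height for s≈1.

Emit:
servo_tool([
  [0,0,0,0.0002,0.0014,0.0005,1],
  [0,0,0,0.004,-0.0006,0,1],
  [0,0,0,0.004,-0.0006,0,1],
  [0,0,0,0.002,-0.0003,0,1],
  [0,0,0,0,0,0,1],
])

```text
t: 8.4
tool_pos: [0.5234, 0.2803, 0.1339]
ee_rot: [-0.0, -0.653, 0.757, 0.0]
contact_force: [-0.5, 0.3, -2.7]
gripper_width: 0.071
```

Emit:
servo_tool([
  [0,0,0,0.002,-0.0003,0,1],
  [0,0,0,0,0,0,1],
])

```text
t: 8.6
tool_pos: [0.5248, 0.2804, 0.1339]
ee_rot: [-0.0, -0.653, 0.757, 0.0]
contact_force: [-0.6, -0.2, -3.0]
gripper_width: 0.063
```

```bash
python3 -c "
from h import *
st()"
```

```text
t 8.6 grip x,y,z mm -56.1 0.8 152.8 F n,y,z -0.6 -0.3 -3.0 heading -8.420000000000002 zaxis [-5.e-04 -0.e+00 -1.e+00] tau [0.05 0.15 0.01]
```

Emit:
servo_tool([
  [0,0,0,0.0005,0.0005,0.0015,1],
  [0,0,0,0.002,-0.0003,0,1],
  [0,0,0,0,0,0,1],
])

```text
t: 8.9
tool_pos: [0.5252, 0.281, 0.1352]
ee_rot: [-0.002, -0.654, 0.757, 0.001]
contact_force: [-9.4, -0.2, -0.3]
gripper_width: 0.068
```

Emit:
servo_tool([
  [0,0,0,0.002,-0.0003,0,1],
  [0,0,0,0,0,0,1],
])

```text
t: 9.1
tool_pos: [0.5254, 0.2813, 0.1351]
ee_rot: [-0.003, -0.654, 0.756, 0.002]
contact_force: [-16.2, 0.1, 3.3]
gripper_width: 0.066
```

```bash
python3 -c "
from h import *
st()"
```

```text
t 9.1 grip x,y,z mm -55.7 1.8 154.0 F n,y,z -16.1 -2.3 3.3 heading -8.269999999999996 zaxis [-0.0069 -0.001  -1.    ] tau [-0.17  3.76 -0.22]
```

Contact at x≈-55.7: the hooks are against the strip, so this is not the slot height. I ease to a light push and slide up, feeling for the slot.

Emit:
servo_tool([
  [0,0,0,-0.0025,0.0004,0,1],
  [0,0,0,0,0,0.0007,1],
  [0,0,0,0,0,0.0007,1],
  [0,0,0,0,0,0,1],
], newtons=110)

```text
t: 9.5
tool_pos: [0.5255, 0.2808, 0.1363]
ee_rot: [-0.001, -0.654, 0.757, 0.001]
contact_force: [-5.4, 0.2, -5.2]
gripper_width: 0.04
```

Emit:
servo_tool([
  [0,0,0,0,0,0.0007,1],
  [0,0,0,0,0,0.0007,1],
  [0,0,0,0,0,0,1],
])

```text
t: 9.8
tool_pos: [0.5256, 0.2807, 0.1377]
ee_rot: [-0.001, -0.654, 0.757, 0.001]
contact_force: [-4.8, 1.6, -5.8]
gripper_width: 0.044
```

Emit:
servo_tool([
  [0,0,0,0,0,0.0007,1],
  [0,0,0,0,0,0.0007,1],
  [0,0,0,0,0,0,1],
])

```text
t: 10.1
tool_pos: [0.5258, 0.2807, 0.1391]
ee_rot: [-0.001, -0.653, 0.757, 0.001]
contact_force: [-5.3, 1.1, -5.7]
gripper_width: 0.04
```

```bash
python3 -c "
from h import *
st()"
```

```text
t 10.1 grip x,y,z mm -55.2 1.2 158.0 F n,y,z -5.4 0.4 -5.7 heading -8.39 zaxis [-2.5e-03 -5.0e-04 -1.0e+00] tau [0.2  1.38 0.  ]
```

Emit:
servo_tool([
  [0,0,0,0.0005,0,0.0007,1],
  [0,0,0,0,0,0.0007,1],
  [0,0,0,0,0,0,1],
])

```text
t: 10.4
tool_pos: [0.5261, 0.2807, 0.1404]
ee_rot: [-0.001, -0.654, 0.757, 0.001]
contact_force: [-6.3, 0.6, -5.7]
gripper_width: 0.045
```

Emit:
servo_tool([
  [0,0,0,0,0,0.0007,1],
  [0,0,0,0,0,0.0007,1],
  [0,0,0,0,0,0,1],
])

```text
t: 10.7
tool_pos: [0.5278, 0.2804, 0.1425]
ee_rot: [0.0, -0.653, 0.757, -0.0]
contact_force: [-0.7, 1.0, -6.2]
gripper_width: 0.042
```

Emit:
servo_tool([
  [0,0,0,0,0,0.0007,1],
  [0,0,0,0,0,0.0007,1],
  [0,0,0,0,0,0,1],
])

```text
t: 11.0
tool_pos: [0.5277, 0.2802, 0.1437]
ee_rot: [-0.0, -0.653, 0.757, -0.0]
contact_force: [1.5, 1.0, -9.0]
gripper_width: 0.046
```

Emit:
servo_tool([
  [0,0,0,0,0,0.0007,1],
  [0,0,0,0,0,0.0007,1],
  [0,0,0,0,0,0,1],
])

```text
t: 11.3
tool_pos: [0.5275, 0.2802, 0.145]
ee_rot: [-0.0, -0.653, 0.757, -0.0]
contact_force: [3.4, -0.1, -13.1]
gripper_width: 0.041
```

```bash
python3 -c "
from h import *
st()"
```

```text
t 11.3 grip x,y,z mm -53.4 1.0 163.9 F n,y,z 3.4 0.5 -13.1 heading -8.450000000000003 zaxis [-3.e-04 -4.e-04 -1.e+00] tau [ 0.22 -0.23  0.05]
```

It popped in at TCP z≈0.142, so s≈7, and it is now bearing lightly on the slot's upper edge. I come back down 2 mm and then go in.

Emit:
servo_tool([
  [0,0,0,0,0,-0.0024,1],
  [0,0,0,0,0,0,1],
])

```text
t: 11.5
tool_pos: [0.5276, 0.2805, 0.143]
ee_rot: [0.0, -0.653, 0.757, -0.0]
contact_force: [1.3, -0.1, -8.5]
gripper_width: 0.045
```

Emit:
servo_tool([
  [0,0,0,0.002,-0.0003,0,1],
  [0,0,0,0.002,-0.0003,0,1],
  [0,0,0,0,0,0,1],
])

```text
t: 11.8
tool_pos: [0.5314, 0.2802, 0.143]
ee_rot: [-0.0, -0.653, 0.757, 0.0]
contact_force: [-1.6, 0.8, -6.3]
gripper_width: 0.048
```

```bash
python3 -c "
from h import *
st()"
```

```text
t 11.8 grip x,y,z mm -49.6 1.6 161.9 F n,y,z -1.7 0.5 -6.3 heading -8.420000000000002 zaxis [-3.e-04  2.e-04 -1.e+00] tau [0.11 0.66 0.  ]
```

Emit:
servo_tool([
  [0,0,0,0.001,-0.0003,-0.0007,1],
  [0,0,0,0.002,-0.0006,0,1],
  [0,0,0,0,0,0,1],
])

```text
t: 12.1
tool_pos: [0.5351, 0.2789, 0.1424]
ee_rot: [0.0, -0.653, 0.757, -0.0]
contact_force: [0.4, 0.7, -4.6]
gripper_width: 0.048
```

Emit:
servo_tool([
  [0,0,0,0.002,-0.0006,0,1],
  [0,0,0,0,0,0,1],
])

```text
t: 12.3
tool_pos: [0.5366, 0.2785, 0.1423]
ee_rot: [0.0, -0.653, 0.757, 0.0]
contact_force: [-1.7, 0.2, -4.2]
gripper_width: 0.043
```

```bash
python3 -c "
from h import *
st()"
```

```text
t 12.3 grip x,y,z mm -44.2 0.7 161.2 F n,y,z -1.7 -0.0 -4.2 heading -8.439999999999998 zaxis [-0.e+00  1.e-04 -1.e+00] tau [0.07 0.45 0.  ]
```

Emit:
servo_tool([
  [0,0,0,0.0015,-0.0002,0,1],
  [0,0,0,0,0,0,1],
])

```text
t: 12.5
tool_pos: [0.5367, 0.2788, 0.1423]
ee_rot: [-0.001, -0.654, 0.757, 0.001]
contact_force: [-7.6, 0.3, -0.0]
gripper_width: 0.047
```

Emit:
servo_tool([
  [0,0,0,0.001,-0.0002,0,1],
  [0,0,0,0,0,0,1],
])

```text
t: 12.7
tool_pos: [0.5368, 0.2789, 0.1424]
ee_rot: [-0.001, -0.654, 0.757, 0.001]
contact_force: [-11.4, -1.7, 1.4]
gripper_width: 0.043
```

```bash
python3 -c "
from h import *
st()"
```

```text
t 12.7 grip x,y,z mm -44.0 1.1 161.3 F n,y,z -11.1 -3.3 1.4 heading -8.340000000000003 zaxis [-3.3e-03 -3.0e-04 -1.0e+00] tau [-0.05  2.67 -0.11]
```

The rear edge is flush: contact at x≈-44, 11 N. I ease the push and press down gently.

Emit:
servo_tool([
  [0,0,0,-0.0013,0.0002,-0.001,1],
  [0,0,0,0,0,-0.001,1],
  [0,0,0,0,0,-0.001,1],
  [0,0,0,0,0,0,1],
])

```text
t: 13.1
tool_pos: [0.5365, 0.2793, 0.1398]
ee_rot: [-0.0, -0.654, 0.757, 0.001]
contact_force: [-8.2, 0.8, 2.4]
gripper_width: 0.043
```

Emit:
servo_tool([
  [0,0,0,0,0,-0.001,1],
  [0,0,0,0,0,-0.001,1],
  [0,0,0,0,0,0,1],
])

```text
t: 13.4
tool_pos: [0.5365, 0.2796, 0.1383]
ee_rot: [-0.0, -0.654, 0.757, 0.001]
contact_force: [-9.4, 0.7, 4.4]
gripper_width: 0.041
```

```bash
python3 -c "
from h import *
st()"
```

```text
t 13.4 grip x,y,z mm -44.5 1.8 157.2 F n,y,z -9.4 -0.7 4.4 heading -8.340000000000003 zaxis [-8.e-04  8.e-04 -1.e+00] tau [ 0.09  2.13 -0.03]
```

Emit:
servo_tool([
  [0,0,0,0,0,-0.001,1],
  [0,0,0,0,0,-0.001,1],
  [0,0,0,0,0,0,1],
])

```text
t: 13.7
tool_pos: [0.536, 0.2799, 0.1365]
ee_rot: [-0.0, -0.654, 0.757, 0.001]
contact_force: [-11.4, 1.8, 6.2]
gripper_width: 0.044
```

Emit:
servo_tool([
  [0,0,0,0,0,-0.001,1],
  [0,0,0,0,0,-0.001,1],
  [0,0,0,0,0,0,1],
])

```text
t: 14.0
tool_pos: [0.5358, 0.2796, 0.1337]
ee_rot: [-0.001, -0.654, 0.757, 0.001]
contact_force: [-11.0, 1.3, 1.5]
gripper_width: 0.048
```

```bash
python3 -c "
from h import *
st()"
```

```text
t 14.0 grip x,y,z mm -45.2 1.6 152.6 F n,y,z -11.0 -0.3 1.5 heading -8.319999999999993 zaxis [-2.3e-03  5.0e-04 -1.0e+00] tau [ 0.26  2.34 -0.02]
```

Emit:
servo_tool([
  [0,0,0,0,0,-0.001,1],
  [0,0,0,0,0,-0.001,1],
  [0,0,0,0,0,0,1],
])

```text
t: 14.3
tool_pos: [0.5359, 0.2793, 0.1312]
ee_rot: [-0.001, -0.654, 0.757, 0.001]
contact_force: [-8.7, 1.9, -1.9]
gripper_width: 0.041
```

Emit:
servo_tool([
  [0,0,0,0,0,-0.001,1],
  [0,0,0,0,0,-0.001,1],
  [0,0,0,0,0,0,1],
])

```text
t: 14.6
tool_pos: [0.5364, 0.2788, 0.1287]
ee_rot: [-0.001, -0.654, 0.757, 0.001]
contact_force: [-5.2, 3.0, -7.1]
gripper_width: 0.045
```

Emit:
servo_tool([
  [0,0,0,0,0,-0.001,1],
  [0,0,0,0,0,-0.001,1],
  [0,0,0,0,0,0,1],
])

```text
t: 14.9
tool_pos: [0.5364, 0.279, 0.1272]
ee_rot: [-0.001, -0.654, 0.757, 0.001]
contact_force: [-6.3, 0.9, -2.0]
gripper_width: 0.039
```

```bash
python3 -c "
from h import *
st()"
```

```text
t 14.9 grip x,y,z mm -44.4 1.2 146.1 F n,y,z -6.4 -0.0 -2.0 heading -8.36 zaxis [-1.7e-03  2.0e-04 -1.0e+00] tau [0.15 1.61 0.07]
```

Past the catch: Fz went negative as the bracket was pulled down. I continue to the stop.

Emit:
servo_tool([
  [0,0,0,0,0,-0.001,1],
  [0,0,0,0,0,-0.001,1],
  [0,0,0,0,0,0,1],
])

```text
t: 15.2
tool_pos: [0.5364, 0.2794, 0.1257]
ee_rot: [-0.0, -0.654, 0.757, 0.001]
contact_force: [-7.9, 1.3, 0.7]
gripper_width: 0.044
```

Emit:
servo_tool([
  [0,0,0,0,0,-0.001,1],
  [0,0,0,0,0,-0.001,1],
  [0,0,0,0,0,0,1],
])

```text
t: 15.5
tool_pos: [0.5364, 0.2795, 0.1239]
ee_rot: [-0.0, -0.654, 0.757, 0.001]
contact_force: [-7.7, 0.8, 1.2]
gripper_width: 0.039
```

Emit:
servo_tool([
  [0,0,0,0,0,-0.001,1],
  [0,0,0,0,0,0,1],
])

```text
t: 15.7
tool_pos: [0.5364, 0.2796, 0.1229]
ee_rot: [-0.0, -0.654, 0.757, 0.001]
contact_force: [-8.1, 2.2, 1.8]
gripper_width: 0.044
```

```bash
python3 -c "
from h import *
st()"
```

```text
t 15.7 grip x,y,z mm -44.5 1.7 141.8 F n,y,z -8.3 1.0 1.8 heading -8.340000000000003 zaxis [-1.2e-03  9.0e-04 -1.0e+00] tau [0.33 1.87 0.01]
```

Emit:
servo_tool([
  [0,0,0,-0.001,0,-0.001,1],
  [0,0,0,0,0,-0.001,1],
  [0,0,0,0,0,0,1],
])

```text
t: 16.0
tool_pos: [0.5363, 0.279, 0.1207]
ee_rot: [0.0, -0.653, 0.757, 0.0]
contact_force: [-5.5, 0.7, -0.4]
gripper_width: 0.042
```

Emit:
servo_tool([
  [0,0,0,0,0,-0.0015,1],
  [0,0,0,0,0,0,1],
])

```text
t: 16.2
tool_pos: [0.5364, 0.2794, 0.1204]
ee_rot: [0.001, -0.653, 0.757, 0.0]
contact_force: [-9.2, -0.9, 9.7]
gripper_width: 0.045
```

```bash
python3 -c "
from h import *
st()"
```

```text
t 16.2 grip x,y,z mm -44.5 1.6 139.3 F n,y,z -8.9 -2.3 9.7 heading -8.39 zaxis [ 7.e-04  1.e-03 -1.e+00] tau [-0.07  1.91 -0.16]
```

Hard stop at 139.4 mm, about 21 mm below entry: seated. I ease off and release.

Emit:
servo_tool([
  [0,0,0,-0.0015,0,0.001,1],
  [0,0,0,0,0,0,0.8],
  [0,0,0,0,0,0,0.4],
  [0,0,0,0,0,0,0],
  [0,0,0,0,0,0,0],
])

```text
t: 16.7
tool_pos: [0.5355, 0.2781, 0.1198]
ee_rot: [0.0, -0.653, 0.757, -0.0]
contact_force: [-0.1, 0.1, 0.3]
gripper_width: 0.7
```

Emit:
servo_tool([
  [0,0,0,0,0,0,0],
  [0,0,0,0,0,0,0],
  [0,0,0,0,0,0,0],
  [0,0,0,0,0,0.03,0],
  [0,0,0,0,0,0.04,0],
])

```text
t: 17.2
tool_pos: [0.5342, 0.2774, 0.1888]
ee_rot: [-0.002, -0.653, 0.757, 0.001]
contact_force: [1.5, 0.9, 0.7]
gripper_width: 1.002
```

Emit:
servo_tool([
  [0,0,0,0,0,0.05,0],
  [0,0,0,-0.03,0,0.05,0],
  [0,0,0,-0.03,0,0.03,0],
  [0,0,0,0,0,0,0],
  [0,0,0,0,0,0,0],
])

```text
t: 17.7
tool_pos: [0.4795, 0.2782, 0.3132]
ee_rot: [0.001, -0.653, 0.757, -0.001]
contact_force: [0.1, -0.2, -0.4]
gripper_width: 0.998
```

```bash
python3 - <<'E'
from h import *
st(); p=wrist(); save(p,'w5'); q=ctrl.read_camera('scene')
a=cv2.resize(p['image'][0:260,120:440],(400,325),interpolation=cv2.INTER_CUBIC); b=cv2.resize(q['image'][120:250,280:440],(400,325),interpolation=cv2.INTER_CUBIC)
cv2.imwrite('pics/fin.png',cv2.cvtColor(np.hstack([a,b]),cv2.COLOR_RGB2BGR))
O=np.array([.5802,.2713,0])+np.array([.148,.989,0])*.0013; n=np.array([.989,-.148,0])
for x,z in((-.09,.154),(0,.154),(-.11,.05),(0,.154)): r=proj(p,O+n*x+[0,0,z]); print(x,z,np.round([(r[1]-120)*1.25,r[0]*1.25]))
E
```

```text
t 17.7 grip x,y,z mm -100.6 -8.0 332.1 F n,y,z 0.1 -0.2 -0.4 heading -8.420000000000002 zaxis [ 2.2e-03 -5.0e-04 -1.0e+00] tau [-0.09 -0.05  0.02]
-0.09 0.154 [187. 226.]
0 0.154 [187. 116.]
-0.11 0.05 [190. 227.]
0 0.154 [187. 116.]
```

View pics/fin.png

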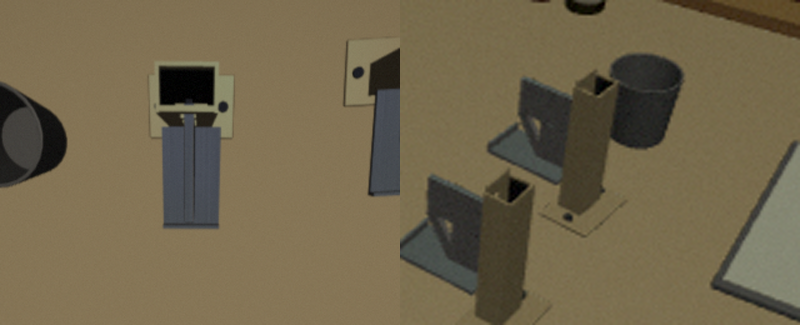

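The left half shows the bracket hanging square on the empty post, with its front lip at row 227 (227 predicted). The right half shows it level and matching the neighbour's. I'm handing in.

```bash
python3 -c "
from h import *
print(ctrl.close_job())"
```

```text
the job is handed in; nothing more can be done
None
```

The bracket is hanging on the empty post, past the catch and released, and I've handed the job in; no verdict is reported.

- **Pick-up and slots:** I took the loose bracket farthest from the base, gripped it across the web and felt for the slots with a light push of 5–6 N. The claws popped in about 7 mm above the strip's lowest setting. My camera guess of 1–3 mm was wrong. That first try pressed against the strip with about 16 N before I eased off.
- **Pressing down:** I pushed it flush (about 11 N) and lowered it still gripped, rather than pressing at `bracket_press`. The force then reversed to a pull, showing it had passed the catch. It stopped about 22 mm below entry height, against 20 ± 1 mm expected, with grip height about 139.4 mm.
- **Last checks:** The last wrist picture shows the bracket square to the post with its front lip where predicted. The scene picture shows it level and looking like the neighbour's. After release the wrist force was near zero and the gripper was clear. The clock read 17.7 s of the 72 s allowed.
- **Not checked:** I did not press again after release or measure tilt. My moves stayed clear of the jars, tub and neighbour, but I did not measure their positions again.
- **Sideways position:** The grip read 1–2 mm off my first post estimate. A closer view showed the post itself about 1.3 mm that way, so it should be well centred.

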